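Unload the block heater into the cooling tray in order

TASK

Move the four sample vessels from the block heater to the cooling tray, keeping their order: the vessel nearest the heater's control panel goes in the bay nearest the tray's black grip tongue, and so on along the row to the far end. Keep them upright, set each one down gently on its bay's floor about the middle of the bay, and leave all four standing there.

Things in the scene. Friction and masses are not known exactly. Their poses are not given: they have to be found in the camera images.
- tube: slender clear glass tube with a black cap, flat-bottomed, 24 mm diameter all the way up, 100 mm tall; about 60 g. Grasp it round the top 40 mm. Origin: centre of its underside; z up. It starts upright in its own bored block in the heater, sunk 24 mm, with about 1.5 mm of play all round.
- jar: squat clear glass jar with a white screw cap, 40 mm diameter all the way up (cap included), 72 mm tall; about 120 g. Grasp it 35 to 70 mm above its underside. Origin: centre of its underside; z up. It starts upright in its own bored block in the heater, sunk 24 mm, with about 1.5 mm of play all round.
- canister: plain steel canister, 36 mm diameter and 66 mm tall, with a dark hexagon nut (16 mm wide, 14 mm high) on top of it, 80 mm in all; about 250 g. Grasp its round body 35 to 64 mm above its underside. Origin: centre of its underside; z up. It starts upright in its own bored block in the heater, sunk 24 mm, with about 1.5 mm of play all round.
- flask: clear glass conical flask with a brown cork stopper: 42 mm diameter at the foot, narrowing to a straight neck of 24 mm diameter from 44 to 74 mm above its underside, the stopper (23 mm diameter) above that up to 88 mm; about 90 g. Grasp it by the neck. Origin: centre of its underside; z up. It starts upright in its own bored block in the heater, sunk 24 mm, with about 1.5 mm of play all round.
- block_tube: aluminium block, 58 x 58 x 34 mm high, in which the slender tube stands at the start; round bore of 27 mm, 24 mm deep. Fixed in the heater, it keeps showing the starting order. Origin: centre of its underside, 30 mm above the table (bore floor 40 mm and block top 64 mm above the table); axes those of the heater.
- block_jar: aluminium block, 58 x 58 x 34 mm high, in which the squat jar stands at the start; round bore of 43 mm, 24 mm deep. Fixed in the heater, it keeps showing the starting order. Origin: centre of its underside, 30 mm above the table (bore floor 40 mm and block top 64 mm above the table); axes those of the heater.
- block_canister: aluminium block, 58 x 58 x 34 mm high, in which the steel canister stands at the start; round bore of 39 mm, 24 mm deep. Fixed in the heater, it keeps showing the starting order. Origin: centre of its underside, 30 mm above the table (bore floor 40 mm and block top 64 mm above the table); axes those of the heater.
- block_flask: aluminium block, 58 x 58 x 34 mm high, in which the conical flask stands at the start; round bore of 45 mm, 24 mm deep. Fixed in the heater, it keeps showing the starting order. Origin: centre of its underside, 30 mm above the table (bore floor 40 mm and block top 64 mm above the table); axes those of the heater.
- heater: white block heater, fixed, 118 mm wide, with a blue end carrying the black control panel. Origin: on the table, under the middle of the row of blocks, which runs along its x axis: block centres at x = -93, -31, 31, 93 mm. The panel is at the -x end (x = -128 to -198 mm, up to 73 mm high); casing beside the blocks 60 mm high.
- tray: aluminium cooling tray, fixed, 251 x 66 mm, four bays in a row, flat black grip tongue (34 x 40 mm, 14 mm high) at its -x end; may point any way. Origin: on the table, under the middle. Bay centres at x = -93, -31, 31, 93 mm, y = 0 (dark dots). Bay floor 6 mm above the table; walls 3 mm thick, tops 18 mm above the table; bays 59 x 60 mm inside.
Things that resemble listed ones, but are neither listed nor needed, are in the scene too. Leave any yellow look-alike of the canister alone.

How it is judged:
By the outcome, as a careful person would: the job done as asked, in the order asked, and still so for the second after the job is handed in, with the robot touching nothing.
It also fails if it takes over 136 s, if anything falls off the work surface, if the arm or the gripper's body presses on something with over 40 N, if the wrist force passes 120 N, or if a joint passes its speed limit or range.

ROBOT

A 6-joint arm with a two-finger parallel gripper is mounted at the origin on the work surface. World frame = base frame: x ahead of the robot, y to its left, z up, the work surface at z = 0. Lengths are in m, angles in rad, forces in N, time in s.
With the tool pointing down it reaches from about 0.25 to 0.775 m from the base axis. Payload 4 kg.
Tool frame: the origin (TCP) lies between the finger pads; the fingertips stand 14 mm ahead of it and the grasp point (between the pads) lies 5 mm behind it (nose_length is the distance from the TCP to the fingertips, in m); z points along the fingers, y is the line along which they close (so a half turn about z gives the same grasp; the last joint's range is limited). The gripper opens to 94 mm and grips with 3 to 60 N. Pads are 16 mm wide; open, the fingers measure 119 mm over their backs; the gripper's body (75 mm by 177 mm) begins 78 mm behind the grasp point.
Start: joints at [-1.426, 0.087, 1.371, -0, 1.684, -0.103], TCP at [0.135, -0.533, 0.22] pointing down, gripper open.
Joint ranges: [-3.1, 3.1], [-0.76, 2.03], [0.27, 2.55], [-1.08, 4.22], [0.17, 2.65], [-2.57, 2.57]. Speed limits (rad/s): [2.79, 2.79, 3.14, 3.14, 3.14, 3.14].

INTERFACE

Orientations are given as [roll, pitch, yaw] about the fixed x, y, z axes, in that order (R = Rz(yaw) Ry(pitch) Rx(roll)).
In Python, from bench import * gives the robot as it stands.
- The arm moves only by the tool move_arm, never from a script. Its argument "steps" is one flat list of numbers, 7 for each row, row after row: the turn, a rotation vector about the world's x, y, z in rad, then the shift along the world's x, y, z in m, then the opening, from 0 (shut) to 1 (fully open). A call has 1 to 12 rows; each row is the pose to reach, as a shift and turn from the pose commanded when the call began; what a row does not reach only later rows make up. A row lasts 1/10 s, in which the tool goes at most 50 mm and 8.59 degrees, less where a joint would pass 70% of its speed; a pose out of reach is approached as far as the arm can. A call with a gripper value outside its range is refused whole. The fingers move at their own pace and stop on an object; the grip force is fixed at half the most. Time passes only in rows, so rows that repeat a pose let the fingers close. It gives the time, the measured TCP pose, the force, the opening and the grip force at its end, in the units of the state.
- get_obs(): the state, without advancing time (a new reading comes with each control period).
- snapshot(name): name is "scene" or "top" or "wrist"; returns (picture, depth): 480x640x3 uint8, red, green, blue; 480x640 float32, m along the optical axis (not along the pixel's ray), 0 where there is no reading.
- camera_model(name): a dict with "fx", "fy", "cx", "cy" (pixels), "rvec" (rotation vector, rad) and "tvec" (3), from world to camera coordinates, as OpenCV has them. Camera axes: x right, y down, z forward; pixel columns grow to the right and rows downward; lengths in m; the calibration is good to about 2 mm. A picture is of the moment at which its call begins: read the wrist's pose just before it. camera_model takes no time and is no camera call; for the wrist camera it gives the pose at the moment of the call.
- close_job(): hands the job in; it is judged then, once.
Trained networks look in the newest picture that a camera, given by its name, has taken for a name from the list of things; names that differ only in an ending like _2 or _b are one class to them, and where a whole thing is asked for, a point or a joint stands for the part that bears it (a point fixed in the world has none). Each returns a list of dicts, best first, with "score" (0 to 1); they miss things now and then, are a little off and sometimes report something else, mostly with a low value. They report only what shows in the picture. A call takes as long as a camera call. They do not tell look-alikes from the thing itself.
- silhouettes(camera, target): "pixels" (480x640 bool, what is visible of it) and "uv" ([column, row] in pixels, amid what is visible of it).
- spot_point(camera, target): "uv" ([column, row] in pixels: a listed point, or the origin of a listed thing).
The state is a dict: "time": time; "joint_positions": joint angles; "qvel": joint speeds; "joint_torque": joint torques, N m; "tool_pos": TCP position; "ee_rot": TCP orientation; "wrist_force": force on the tool from outside, world axes, zero at the start; "wrist_torque": the same for the moment, N m; "width": finger opening in m; "finger_force": force on a finger pad.
Only numpy, scipy, OpenCV 4.12 (cv2) and the standard library are available. Lean on these libraries where they do the work, as an engineer would, in place of code of your own. Each camera call takes 0.05 s, during which the arm holds its last target. There are 200 camera calls.

## Working session

There is one attempt and no reset: what is moved stays moved. The work goes in short steps, Python scripts to look and compute and a tool call to move; the robot and the scene stay as the last step left them, time stands still between calls to the robot, and variables do not carry over. Pictures are saved under pics/ and viewed, at most 14 in all, crops included, and the job is handed in when it is done.

Besides the shell and the picture viewer there is one more tool, called after ">>>" by a JSON object that holds its "method" and its "body". move_arm: Moves the arm, as the interface text tells. Its arguments: {"type":"object","properties":{"steps":{"type":"array"}},"required":["steps"]}

```bash
mkdir -p pics; cat > h.py <<'E'
from bench import *
import numpy as np, cv2
def snap(n,f=None):
    m=camera_model(n); p,d=snapshot(n)
    if f: cv2.imwrite('pics/'+f+'.png',p[:,:,::-1])
    return p,d,m
def ray(m,uv):
    R=cv2.Rodrigues(np.array(m['rvec'],float))[0]; t=np.array(m['tvec'],float).ravel()
    return -R.T@t, R.T@np.array([(uv[0]-m['cx'])/m['fx'],(uv[1]-m['cy'])/m['fy'],1.])
def atz(m,uv,z):
    c,d=ray(m,uv); return c+d*(z-c[2])/d[2]
def pt(m,uv,depth):
    c,d=ray(m,uv); return c+d*depth
def proj(m,P):
    return cv2.projectPoints(np.array(P,float).reshape(-1,3),np.array(m['rvec'],float),np.array(m['tvec'],float),np.array([[m['fx'],0,m['cx']],[0,m['fy'],m['cy']],[0,0,1.]]),None)[0][:,0]
def tri(m1,a,m2,b):
    c1,d1=ray(m1,a);c2,d2=ray(m2,b)
    s=np.linalg.lstsq(np.stack([d1,-d2],1),c2-c1,rcond=None)[0]
    p,q=c1+s[0]*d1,c2+s[1]*d2
    return (p+q)/2,np.linalg.norm(p-q)
E
python3 - <<'E'
from h import *
np.set_printoptions(precision=4,suppress=True)
M={}
D={}
for n in('scene','top'):
    p,d,m=snap(n,n+'0');M[n]=m;D[n]=d
    print(n,ray(m,(320,240)),m['fx'])
    for t in['tube','jar','canister','flask','block_tube','block_jar','block_canister','block_flask','heater','tray']:
        for s in spot_point(n,t)[:3]:
            if s['score']>.2: print(t,round(s['score'],2),np.round(s['uv'],1),atz(m,s['uv'],{'b':.03,'h':0,'t':0}.get(t[0],.04) if t!='tube' else .04))
o=get_obs();print(o['tool_pos'],o['ee_rot'],o['width'],o['time'])
E
```

```text
scene (array([ 1.3546, -0.0698,  0.7553]), array([-0.7438,  0.1073, -0.6601])) 607.3789764404687
tube 0.91 [379.7 204.1] [0.4624 0.1744 0.04  ]
jar 0.6 [390.3 222.5] [0.5192 0.1817 0.04  ]
canister 0.72 [464.  221.9] [0.5373 0.3162 0.04  ]
canister 0.67 [405.1 239.7] [0.5699 0.1966 0.04  ]
flask 0.97 [420.2 266.5] [0.6407 0.2046 0.04  ]
block_tube 0.56 [375.8 206.5] [0.4561 0.1687 0.03  ]
block_jar 0.66 [388.3 228.6] [0.5242 0.1774 0.03  ]
block_canister 0.77 [405.5 247.3] [0.5791 0.1959 0.03  ]
block_flask 0.92 [422.8 270.7] [0.6414 0.2101 0.03  ]
heater 0.57 [396.2 251.1] [0.5547 0.1873 0.    ]
heater 0.28 [423.1 265.2] [0.5983 0.226  0.    ]
tray 0.65 [192.8 272.9] [ 0.5582 -0.1834  0.    ]
top (array([0.4736, 0.0333, 0.9111]), array([ 0.0723, -0.019 , -0.9973])) 525.0957763773466
tube 0.74 [207.6 175.2] [0.6441 0.2056 0.04  ]
tube 0.65 [228.7 283. ] [0.4646 0.1666 0.04  ]
jar 0.78 [218.5 244.3] [0.5283 0.1848 0.04  ]
canister 0.7 [134.7 267.1] [0.4897 0.3215 0.04  ]
canister 0.69 [214.2 211.9] [0.5823 0.1931 0.04  ]
canister 0.58 [213.3 213.3] [0.58   0.1946 0.04  ]
flask 0.89 [205.9 175.3] [0.6439 0.2084 0.04  ]
block_tube 0.61 [226.3 282.8] [0.4648 0.1721 0.03  ]
block_jar 0.58 [221.9 250.4] [0.5188 0.1806 0.03  ]
block_canister 0.71 [218.  211.9] [0.5836 0.1886 0.03  ]
block_flask 0.63 [209.8 175.1] [0.6463 0.2038 0.03  ]
block_flask 0.22 [230.7 284.5] [0.462  0.1648 0.03  ]
heater 0.74 [223.6 228.9] [0.5577 0.1835 0.    ]
tray 0.66 [441.  230.1] [ 0.5587 -0.1958  0.    ]
tray 0.26 [210.4 174.8] [0.6527 0.2086 0.    ]
[ 0.1349 -0.5332  0.2195] [ 3.1415 -0.      0.2478] 0.09404676898891205 1.1
```

View pics/top0.png

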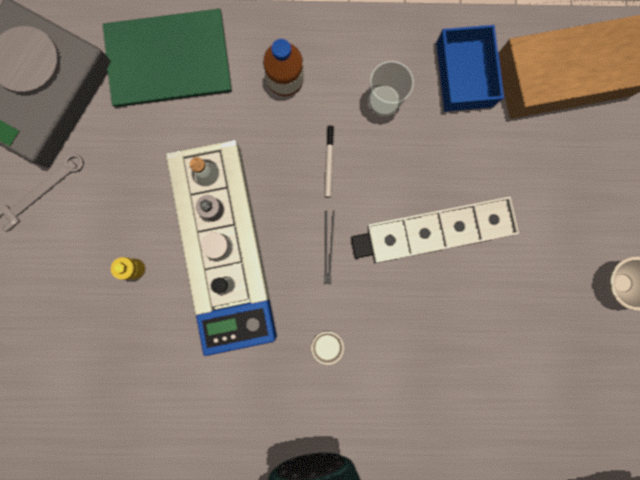

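View pics/scene0.png

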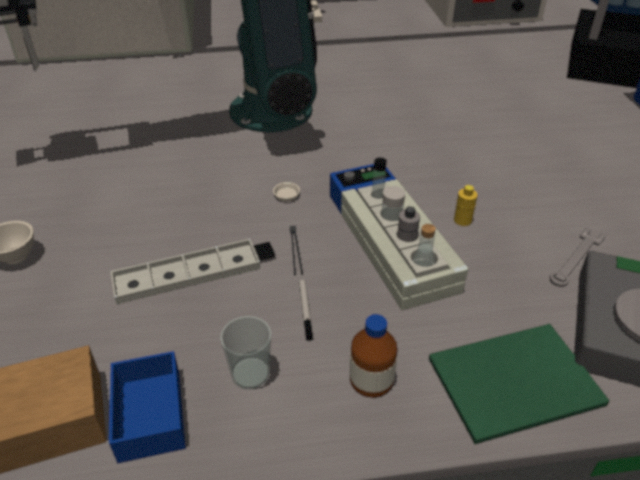

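The top view shows, from the panel (235,330) along the row: tube (222,286), jar (216,246), canister (209,207), flask (203,170). The tray's tongue is at (361,245), with bays at (390,241), (425,234), (459,227) and (493,219).

Canister candidates are the grey one in the heater at top (209,207) and the yellow one at (124,268). The grey steel one in its bore fits the description, and the yellow one stays put. The white dish at (327,348) is not the jar.

```bash
python3 - <<'E'
from h import *
np.set_printoptions(precision=4,suppress=True)
p,d,m=snap('top');ps,ds,ms=snap('scene')
cv2.imwrite('pics/crop.png',np.hstack([cv2.resize(p[130:370,150:290],None,fx=2.4,fy=2.4,interpolation=2),cv2.resize(ps[140:320,310:490],(400,576),interpolation=2)])[:,:,::-1])
# tray dots
g=cv2.cvtColor(p,cv2.COLOR_RGB2GRAY);gs=cv2.cvtColor(ps,cv2.COLOR_RGB2GRAY)
def dot(g,c,r=9):
    x,y=map(int,c); w=g[y-r:y+r+1,x-r:x+r+1].astype(float); k=np.clip(130-w,0,60)
    yy,xx=np.mgrid[-r:r+1,-r:r+1]; return x+(k*xx).sum()/k.sum(),y+(k*yy).sum()/k.sum()
P=[]
for a,b in zip([(390,241),(425,234),(459,227),(493,219)],[(238,258),(204,266),(169,275),(134,284)]):
    A=dot(g,a);B=dot(gs,b,7); q,e=tri(m,A,ms,B); P.append(atz(m,A,.006)); print('dot',np.round(A,1),np.round(B,1),q,e,'top@6mm',P[-1],'scene@6mm',atz(ms,B,.006))
P=np.array(P);c=P.mean(0);v=P[3]-P[0];print('tray',c,np.arctan2(v[1],v[0]),np.linalg.norm(np.diff(P,axis=0),axis=1))
# heater blocks
B=np.array([[.4648,.1721],[.5188,.1806],[.5836,.1886],[.6463,.2038]]);v=B[3]-B[0];print('heater',B.mean(0),np.arctan2(v[1],v[0]))
mw=camera_model('wrist');o=get_obs();print('wristcam',ray(mw,(320,240)),mw['fx'],o['tool_pos'])
E
```

```text
dot [389.7 239.9] [237.4 258.5] [ 0.5404 -0.1038  0.0076] 0.001374999447164807 top@6mm [ 0.5404 -0.1047  0.006 ] scene@6mm [ 0.5388 -0.1031  0.006 ]
dot [424.4 233. ] [203.6 266.7] [ 0.5528 -0.1642  0.0075] 0.0013651987312476154 top@6mm [ 0.5529 -0.1652  0.006 ] scene@6mm [ 0.5514 -0.1637  0.006 ]
dot [459. 226.] [168.7 275.1] [ 0.5654 -0.2247  0.0075] 0.0012643091124410774 top@6mm [ 0.5656 -0.2258  0.006 ] scene@6mm [ 0.564  -0.2244  0.006 ]
dot [493.6 219.1] [132.9 283.8] [ 0.5781 -0.2852  0.0075] 0.0015401524097264669 top@6mm [ 0.5782 -0.2866  0.006 ] scene@6mm [ 0.5768 -0.2849  0.006 ]
tray [ 0.5593 -0.1956  0.006 ] -1.3658965692480172 [0.0618 0.0619 0.0621]
heater [0.5534 0.1863] 0.17291152674093355
wristcam (array([ 0.2109, -0.5152,  0.3844]), array([-0.2727, -0.0534, -0.9607])) 372.1743347066722 [ 0.1349 -0.5332  0.2195]
```

View pics/crop.png

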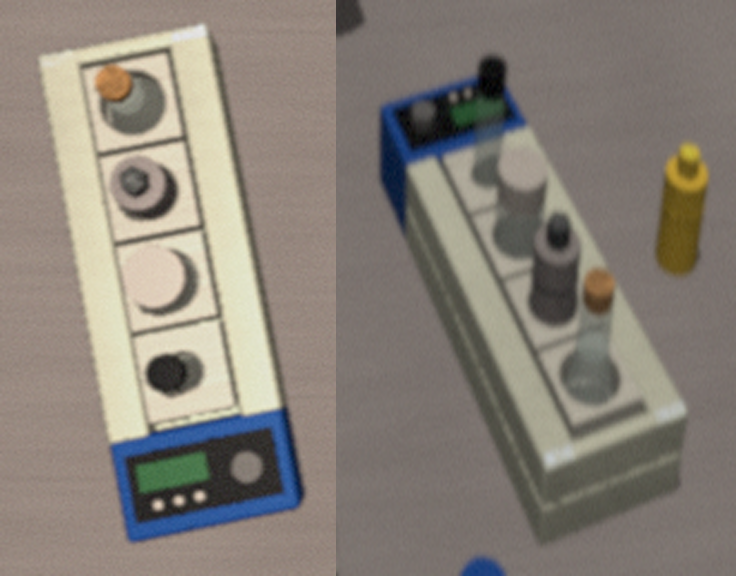

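The crop confirms the order: tube by the panel, then jar, grey steel canister, and corked flask at the far end. The yellow canister stands outside the heater. Next I move above the heater for close wrist views.

>>> {"method": "move_arm", "body": {"steps": [0,0,-0.007,0.0215,0.0395,0.014,1,0,0,-0.015,0.043,0.079,0.028,1,0,0,-0.022,0.0645,0.1185,0.042,1,0,0,-0.03,0.086,0.158,0.056,1,0,0,-0.037,0.1075,0.1975,0.07,1,0,0,-0.045,0.129,0.237,0.084,1,0,0,-0.052,0.1505,0.2765,0.098,1,0,0,-0.06,0.172,0.316,0.112,1,0,0,-0.067,0.1935,0.3555,0.126,1,0,0,-0.075,0.215,0.395,0.14,1,0,0,-0.075,0.235,0.43,0.14,1,0,0,-0.075,0.245,0.45,0.14,1]}}

```text
time: 2.4
tool_pos: [0.3809, -0.0808, 0.3603]
ee_rot: [3.141, -0.002, 0.176]
wrist_force: [-0.1, -0.5, -1.1]
width: 0.0939
finger_force: 0.0
```

>>> {"method": "move_arm", "body": {"steps": [0,0,0,0.016,0.034,0,1,0,0,0,0.037,0.07,0,1,0,0,0,0.058,0.108,0,1,0,0,0,0.079,0.146,0,1,0,0,0,0.1,0.184,0,1,0,0,0,0.12,0.22,0,1,0,0,0,0.135,0.245,0,1,0,0,0,0.14,0.255,0,1,0,0,0,0.14,0.255,0,1,0,0,0,0.14,0.255,0,1]}}

```text
time: 3.4
tool_pos: [0.5196, 0.171, 0.3597]
ee_rot: [3.141, 0.0, 0.172]
wrist_force: [0.2, 0.2, -0.6]
width: 0.0942
finger_force: 0.0
```

```bash
cat > look.py <<'E'
from h import *
import sys
np.set_printoptions(precision=4,suppress=True)
o=get_obs();print(o['tool_pos'],o['ee_rot'],o['time'],o['wrist_force'])
p,d,m=snap('wrist',sys.argv[1])
for t,z in[('tube',.04),('jar',.04),('canister',.04),('flask',.04),('block_tube',.03),('block_jar',.03),('block_canister',.03),('block_flask',.03)]:
    for s in spot_point('wrist',t)[:2]:
        if s['score']>.3: print(t,round(s['score'],2),np.round(s['uv'],1),atz(m,s['uv'],z))
import pickle;pickle.dump((p,d,m),open(sys.argv[1]+'.pkl','wb'))
E
python3 look.py w1
```

```text
[0.5196 0.171  0.3597] [3.1409 0.0002 0.1721] 3.4 [ 0.2028  0.1812 -0.6293]
tube 0.87 [323.2 240.5] [0.4576 0.1621 0.04  ]
jar 0.81 [319.1 192.2] [0.5215 0.1786 0.04  ]
canister 0.83 [317.1 144.4] [0.5809 0.1912 0.04  ]
canister 0.59 [206.3 195. ] [0.4926 0.3237 0.04  ]
flask 0.84 [312.6  86.9] [0.6469 0.2077 0.04  ]
block_tube 0.62 [321.3 237.1] [0.4591 0.1651 0.03  ]
block_tube 0.58 [317.5 191.9] [0.52   0.1806 0.03  ]
block_jar 0.6 [318.7 191.3] [0.5211 0.1792 0.03  ]
block_canister 0.68 [317.6 146.1] [0.5786 0.1903 0.03  ]
block_canister 0.52 [319.9 236.4] [0.4597 0.1672 0.03  ]
block_flask 0.85 [314.6  88.7] [0.6463 0.2055 0.03  ]
```

View pics/w1.png

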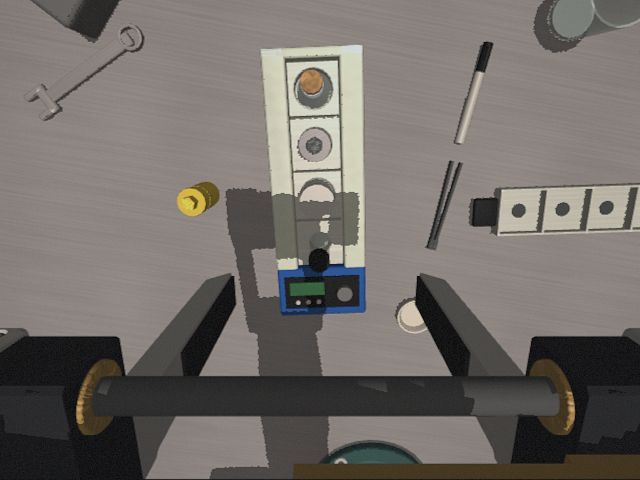

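The wrist view shows the tube cap at (319,260), jar (318,193), canister (316,144) and flask stopper (312,80) in the heater, and the yellow look-alike at (198,200). I'll fit the block pattern in three views and triangulate the vessel tops.

```bash
cat > fit.py <<'E'
from h import *
import sys,pickle
from scipy.optimize import differential_evolution
np.set_printoptions(precision=4,suppress=True)
u=np.linspace(-29,29,30); L=[];I=[]
for c in(-93,-31,31,93):
    for s in(-1,1):
        L+= [(c+x,s*30.0) for x in u]; I+=[(c+x,s*27.) for x in u]
        L+= [(c+s*30.5,x) for x in u]; I+=[(c+s*27.,x) for x in u]
L=np.array(L)/1e3;I=np.array(I)/1e3
def world(P,x,z): 
    c,s=np.cos(x[2]),np.sin(x[2]); return np.c_[P@np.array([[c,s],[-s,c]])+x[:2],np.full(len(P),z)]
def heater(p,m,z=.064):
    g=cv2.GaussianBlur(cv2.cvtColor(p,cv2.COLOR_RGB2GRAY),(0,0),.6).astype(np.float32)
    def val(P): q=proj(m,P).astype(np.float32); return cv2.remap(g,q[:,:1].copy(),q[:,1:].copy(),1)[:,0]
    f=lambda x:np.mean(np.clip(val(world(L,x,z))-val(world(I,x,z)),-50,20))
    r=differential_evolution(f,[(.54,.565),(.172,.2),(.12,.24)],seed=1,tol=1e-6,maxiter=80)
    return r.x,r.fun
if __name__=='__main__':
    p,d,m=pickle.load(open('w1.pkl','rb')); print('wrist',heater(p,m))
    pt_,dt,mt=snap('top'); print('top',heater(pt_,mt)); ps,ds,ms=snap('scene','s2'); print('scene',heater(ps,ms))
    # jar/canister/flask/tube silhouettes: top-most depth
    for n,mm,dd,pp in(('wrist',m,d,p),('top',mt,dt,pt_)):
        if n=='wrist': p,d,m=snap('wrist'); mm,dd=m,d
        for t in('tube','jar','canister','flask'):
            for s in silhouettes(n,t)[:2]:
                k=s['pixels']; yy,xx=np.nonzero(k&(dd>0)); 
                if len(yy)<20: continue
                c,_=ray(mm,(0,0)); Q=np.array([pt(mm,(a,b),dd[b,a]) for a,b in zip(xx,yy)])
                h=np.percentile(Q[:,2],97); T=Q[abs(Q[:,2]-h)<.004]
                print(n,t,round(s['score'],2),s['uv'],'top z',round(h,4),'mid top',(T.min(0)+T.max(0))[:2]/2,'span',np.ptp(T,axis=0)[:2],len(T))
E
python3 fit.py
```

```text
wrist (array([0.552 , 0.1866, 0.2108]), np.float64(-39.47232437133789))
top (array([0.5545, 0.1863, 0.2079]), np.float64(-14.58901596069336))
scene (array([0.552 , 0.1879, 0.2069]), np.float64(-11.897886276245117))
wrist tube 0.58 [320.7, 254.3] top z 0.141 mid top [0.4615 0.1666] span [0.0228 0.0227] 339
wrist tube 0.45 [313.8, 89.1] top z 0.129 mid top [0.6421 0.2054] span [0.021  0.0222] 425
wrist jar 0.95 [316.6, 196.9] top z 0.1133 mid top [0.5216 0.1798] span [0.0394 0.0386] 951
wrist canister 0.84 [201.2, 199.0] top z 0.0806 mid top [0.4863 0.3337] span [0.0175 0.0173] 165
wrist canister 0.7 [315.7, 144.9] top z 0.1207 mid top [0.5822 0.1927] span [0.0174 0.0161] 203
wrist flask 0.63 [313.4, 89.4] top z 0.129 mid top [0.6427 0.2055] span [0.0221 0.0225] 439
top tube 0.58 [221.4, 282.7] top z 0.1411 mid top [0.4626 0.1678] span [0.0233 0.0222] 183
top tube 0.17 [232.8, 279.6] top z 0.0654 mid top [0.4625 0.1675] span [0.0657 0.0653] 729
top jar 0.57 [216.0, 252.9] top z 0.113 mid top [0.512  0.1808] span [0.0152 0.0335] 126
top canister 0.64 [200.6, 208.6] top z 0.1203 mid top [0.5835 0.1986] span [0.0135 0.0063] 32
top canister 0.23 [235.8, 281.0] top z 0.0654 mid top [0.4633 0.1673] span [0.0641 0.0651] 681
top flask 0.72 [196.9, 166.7] top z 0.1289 mid top [0.6442 0.2061] span [0.0219 0.0216] 157
```

>>> {"method": "move_arm", "body": {"steps": [0,0,0.037,-0.03,-0.002,-0.03,1,0,0,0.037,-0.058,-0.0045,-0.07,1,0,0,0.037,-0.058,-0.0045,-0.11,1,0,0,0.037,-0.058,-0.0045,-0.15,1,0,0,0.037,-0.058,-0.0045,-0.185,1,0,0,0.037,-0.058,-0.0045,-0.215,1,0,0,0.037,-0.058,-0.0045,-0.235,1,0,0,0.037,-0.058,-0.0045,-0.243,1,0,0,0.037,-0.058,-0.0045,-0.243,1,0,0,0.037,-0.058,-0.0045,-0.243,1]}}

```text
time: 5.4
tool_pos: [0.4627, 0.1675, 0.1178]
ee_rot: [3.142, -0.002, 0.21]
wrist_force: [-0.2, 0.3, -0.2]
width: 0.0944
finger_force: 0.0
```

>>> {"method": "move_arm", "body": {"steps": [0,0,0,0,0,0,0,0,0,0,0,0,0,0,0,0,0,0,0,0,0,0,0,0,0,0,0,0,0,0,0,0,0,0,0,0,0,0,0,0,0,0]}}

```text
time: 6.0
tool_pos: [0.4619, 0.1673, 0.1165]
ee_rot: [3.141, -0.0, 0.21]
wrist_force: [-0.2, -0.1, 0.3]
width: 0.0496
finger_force: 0.0
```

>>> {"method": "move_arm", "body": {"steps": [0,0,0,0,0,0,0,0,0,0,0,0,0,0,0,0,0,0,0,0,0,0,0,0,0,0,0,0,0,0,0,0,0,0,0,0,0,0,0,0,0,0]}}

```text
time: 6.6
tool_pos: [0.4619, 0.1673, 0.1164]
ee_rot: [3.141, 0.0, 0.21]
wrist_force: [0.0, -1.0, -1.1]
width: 0.0235
finger_force: 30.0
```

>>> {"method": "move_arm", "body": {"steps": [0,0,0,0,0,0.008,0,0,0,0,0,0,0.02,0,0,0,0,0,0,0.035,0,0,0,0,0,0,0.055,0,0,0,0,0,0,0.075,0,0,0,0,0,0,0.095,0,0,0,0,0,0,0.11,0,0,0,0,0,0,0.115,0]}}

```text
time: 7.4
tool_pos: [0.4629, 0.1675, 0.2345]
ee_rot: [-3.142, -0.005, 0.21]
wrist_force: [-0.8, 0.3, -0.8]
width: 0.0237
finger_force: 30.0
```

>>> {"method": "move_arm", "body": {"steps": [0,0,0.13,0.004,-0.012,0,0,0,0,0.26,0.01,-0.034,0,0,0,0,0.39,0.017,-0.06,0,0,0,0,0.52,0.025,-0.086,0,0,0,0,0.65,0.032,-0.113,0,0,0,0,0.78,0.04,-0.14,0,0,0,0,0.91,0.048,-0.167,0,0,0,0,1.04,0.055,-0.194,0,0,0,0,1.17,0.063,-0.22,0,0,0,0,1.3,0.07,-0.246,0,0,0,0,1.43,0.075,-0.262,0,0,0,0,1.565,0.078,-0.271,0,0]}}

```text
time: 8.6
tool_pos: [0.5398, -0.1052, 0.2305]
ee_rot: [-3.14, -0.001, 1.778]
wrist_force: [-0.4, 0.8, -1.0]
width: 0.0238
finger_force: 30.0
```

>>> {"method": "move_arm", "body": {"steps": [0,0,0,0,0,0,0,0,0,0,0,0,0,0,0,0,0,0,0,0,0]}}

```text
time: 8.9
tool_pos: [0.5397, -0.1031, 0.2313]
ee_rot: [-3.141, -0.001, 1.774]
wrist_force: [0.2, -0.0, -1.2]
width: 0.0237
finger_force: 30.0
```

```bash
python3 - <<'E'
from h import *
import pickle
np.set_printoptions(precision=4,suppress=True)
o=get_obs();print(o['tool_pos'],o['ee_rot'],o['time'])
p,d,m=snap('wrist','w2'); pickle.dump((p,d,m),open('w2.pkl','wb'))
B=[(.5398,-.1039,.006),(.5522,-.1643,.006),(.5649,-.2249,.006),(.5775,-.2855,.006)]
print('dots predicted px',proj(m,B))
E
```

```text
[ 0.5397 -0.1031  0.2313] [-3.1414 -0.0005  1.7736] 8.9
dots predicted px [[325.7855 209.8331]
 [325.7686 264.3892]
 [325.9725 314.9505]
 [326.0796 361.7379]]
```

View pics/w2.png

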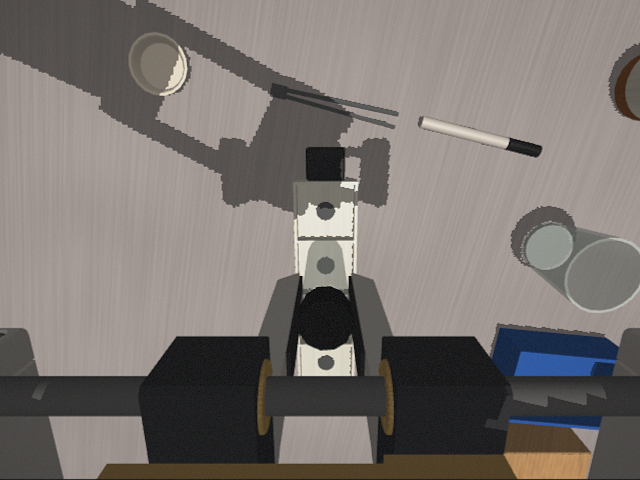

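The picture shows the tray dots at (325,210), (326,265) and (326,362), within 1 px of the prediction, and the tube hanging upright between the fingers (cap 325,318).

>>> {"method": "move_arm", "body": {"steps": [0,0,0,0,0,-0.02,0,0,0,0,0,0,-0.05,0,0,0,0,0,0,-0.08,0,0,0,0,0,0,-0.105,0,0,0,0,0,0,-0.125,0,0,0,0,0,0,-0.138,0,0,0,0,0,0,-0.143,0,0,0,0,0,0,-0.145,0,0,0,0,0,0,-0.147,0,0,0,0,0,0,-0.147,0]}}

```text
time: 9.95
tool_pos: [0.5405, -0.1039, 0.0854]
ee_rot: [3.14, 0.001, 1.775]
wrist_force: [-0.9, 0.1, -1.6]
width: 0.0233
finger_force: 30.0
```

>>> {"method": "move_arm", "body": {"steps": [0,0,0,0,0,-0.001,0,0,0,0,0,0,-0.001,0]}}

```text
time: 10.15
tool_pos: [0.5402, -0.1038, 0.084]
ee_rot: [3.141, 0.0, 1.775]
wrist_force: [0.5, 0.4, -0.8]
width: 0.0232
finger_force: 30.0
```

>>> {"method": "move_arm", "body": {"steps": [0,0,0,0,0,-0.001,0,0,0,0,0,0,-0.001,0,0,0,0,0,0,-0.001,0]}}

```text
time: 10.45
tool_pos: [0.5399, -0.1038, 0.0825]
ee_rot: [3.142, -0.0, 1.775]
wrist_force: [0.6, -0.4, -0.8]
width: 0.0235
finger_force: 30.0
```

>>> {"method": "move_arm", "body": {"steps": [0,0,0,0,0,-0.0008,0,0,0,0,0,0,-0.0008,0,0,0,0,0,0,-0.0008,0]}}

```text
time: 10.75
tool_pos: [0.54, -0.1038, 0.0824]
ee_rot: [3.141, 0.0, 1.775]
wrist_force: [-2.6, -0.0, 4.3]
width: 0.0237
finger_force: 30.0
```

>>> {"method": "move_arm", "body": {"steps": [0,0,0,0,0,0,0.6,0,0,0,0,0,0,0.6,0,0,0,0,0,0,0.6,0,0,0,0,0,0,0.6,0,0,0,0,0,0.01,0.7,0,0,0,0,0,0.03,0.8,0,0,0,0,0,0.06,0.9,0,0,0,0,0,0.09,1,0,0,0,0,0,0.12,1,0,0,0,0,0,0.14,1,0,0,0,0,0,0.15,1]}}

```text
time: 11.85
tool_pos: [0.5409, -0.104, 0.2353]
ee_rot: [3.137, 0.003, 1.775]
wrist_force: [1.5, -0.5, -0.0]
width: 0.0941
finger_force: 0.0
```

>>> {"method": "move_arm", "body": {"steps": [0,0,-0.13,-0.001,0.02,0,1,0,0,-0.26,-0.003,0.045,0,1,0,0,-0.39,-0.004,0.07,0,1,0,0,-0.52,-0.006,0.096,0,1,0,0,-0.65,-0.007,0.122,0,1,0,0,-0.78,-0.009,0.148,0,1,0,0,-0.91,-0.01,0.174,0,1,0,0,-1.04,-0.012,0.2,0,1,0,0,-1.17,-0.014,0.226,0,1,0,0,-1.3,-0.016,0.25,0,1,0,0,-1.43,-0.018,0.27,0,1,0,0,-1.565,-0.018,0.284,0,1]}}

```text
time: 13.05
tool_pos: [0.5212, 0.1817, 0.2311]
ee_rot: [-3.141, 0.001, 0.206]
wrist_force: [0.1, 0.2, 0.3]
width: 0.0938
finger_force: 0.0
```

>>> {"method": "move_arm", "body": {"steps": [0,0,0,0,0,-0.01,1,0,0,0,0,0,-0.02,1]}}

```text
time: 13.25
tool_pos: [0.5217, 0.18, 0.2106]
ee_rot: [3.141, 0.001, 0.213]
wrist_force: [0.1, -0.5, -0.4]
width: 0.0941
finger_force: 0.0
```

```bash
python3 - <<'E'
from h import *
np.set_printoptions(precision=4,suppress=True)
p,d,m=snap('top','t3')
for s in silhouettes('top','tube')[:2]:
    k=s['pixels']; yy,xx=np.nonzero(k&(d>0)); Q=np.array([pt(m,(a,b),d[b,a]) for a,b in zip(xx,yy)])
    h=np.percentile(Q[:,2],97); T=Q[abs(Q[:,2]-h)<.004]; print(s['score'],s['uv'],h,(T.min(0)+T.max(0))[:2]/2)
cv2.imwrite('pics/t3c.png',cv2.resize(p[180:280,330:540],None,fx=3,fy=3)[:,:,::-1])
E
```

```text
0.8 [394.4, 237.8] 0.10669327059639433 [ 0.5401 -0.104 ]
```

View pics/t3c.png

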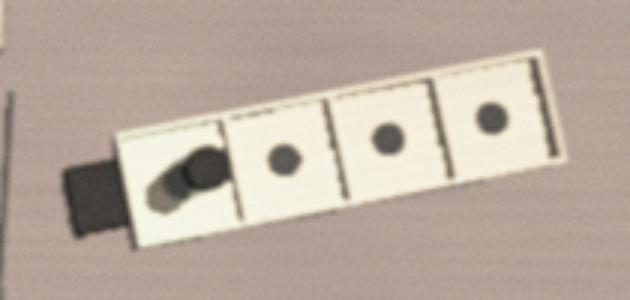

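The tube stands in the bay beside the tongue, with its cap at crop (208,167), top z 0.1067 m and xy within 1 mm of the bay centre. Next is the jar.

>>> {"method": "move_arm", "body": {"steps": [0,0,0,0,0,-0.03,1,0,0,0,0,0,-0.06,1,0,0,0,0,0,-0.09,1,0,0,0,0,0,-0.11,1,0,0,0,0,0,-0.12,1,0,0,0,0,0,-0.1225,1,0,0,0,0,0,-0.1225,1]}}

```text
time: 14.05
tool_pos: [0.5223, 0.18, 0.0897]
ee_rot: [3.141, -0.001, 0.21]
wrist_force: [-0.3, 0.3, 0.6]
width: 0.0941
finger_force: 0.0
```

>>> {"method": "move_arm", "body": {"steps": [0,0,0,0,0,0,0,0,0,0,0,0,0,0,0,0,0,0,0,0,0,0,0,0,0,0,0,0,0,0,0,0,0,0,0,0,0,0,0,0,0,0,0,0,0,0,0,0,0,0,0,0,0,0,0,0,0,0,0,0,0,0,0]}}

```text
time: 14.95
tool_pos: [0.5219, 0.1803, 0.0892]
ee_rot: [3.142, 0.0, 0.21]
wrist_force: [-0.6, -0.2, 0.2]
width: 0.0397
finger_force: 30.0
```

>>> {"method": "move_arm", "body": {"steps": [0,0,0,0,0,0.008,0,0,0,0,0,0,0.02,0,0,0,0,0,0,0.035,0,0,0,0,0,0,0.055,0,0,0,0,0,0,0.075,0,0,0,0,0,0,0.095,0,0,0,0,0,0,0.11,0,0,0,0,0,0,0.115,0]}}

```text
time: 15.75
tool_pos: [0.523, 0.1806, 0.2076]
ee_rot: [-3.142, -0.005, 0.21]
wrist_force: [-0.1, 0.1, -0.4]
width: 0.0395
finger_force: 30.0
```

>>> {"method": "move_arm", "body": {"steps": [0,0,0.13,0.001,-0.015,0,0,0,0,0.26,0.004,-0.043,0,0,0,0,0.39,0.007,-0.076,0,0,0,0,0.52,0.01,-0.11,0,0,0,0,0.65,0.013,-0.144,0,0,0,0,0.78,0.016,-0.178,0,0,0,0,0.91,0.019,-0.212,0,0,0,0,1.04,0.022,-0.246,0,0,0,0,1.17,0.025,-0.28,0,0,0,0,1.3,0.027,-0.312,0,0,0,0,1.43,0.029,-0.335,0,0,0,0,1.565,0.03,-0.345,0,0]}}

```text
time: 16.95
tool_pos: [0.5514, -0.167, 0.2034]
ee_rot: [-3.14, -0.0, 1.778]
wrist_force: [-0.1, 0.7, -1.2]
width: 0.0396
finger_force: 30.0
```

>>> {"method": "move_arm", "body": {"steps": [0,0,0,0,0,-0.01,0,0,0,0,0,0,-0.02,0,0,0,0,0,0,-0.03,0,0,0,0,0,0,-0.03,0]}}

```text
time: 17.35
tool_pos: [0.5506, -0.1633, 0.1712]
ee_rot: [-3.137, -0.003, 1.775]
wrist_force: [-0.4, -0.2, -0.9]
width: 0.0392
finger_force: 30.0
```

>>> {"method": "move_arm", "body": {"steps": [0,0,0,0.001,-0.001,-0.025,0,0,0,0,0.001,-0.001,-0.055,0,0,0,0,0.001,-0.001,-0.08,0,0,0,0,0.001,-0.001,-0.098,0,0,0,0,0.001,-0.001,-0.108,0,0,0,0,0.001,-0.001,-0.113,0,0,0,0,0.001,-0.001,-0.115,0,0,0,0,0.001,-0.001,-0.115,0,0,0,0,0.001,-0.001,-0.115,0]}}

```text
time: 18.25
tool_pos: [0.5537, -0.166, 0.0605]
ee_rot: [3.14, 0.001, 1.775]
wrist_force: [-0.0, -0.1, -0.9]
width: 0.0401
finger_force: 30.0
```

>>> {"method": "move_arm", "body": {"steps": [0,0,0,0,0,-0.001,0,0,0,0,0,0,-0.002,0,0,0,0,0,0,-0.002,0]}}

```text
time: 18.55
tool_pos: [0.5529, -0.1657, 0.0573]
ee_rot: [3.141, 0.0, 1.775]
wrist_force: [-0.6, -0.5, -0.6]
width: 0.0396
finger_force: 30.0
```

>>> {"method": "move_arm", "body": {"steps": [0,0,0,0,0.001,-0.001,0,0,0,0,0,0.001,-0.0015,0,0,0,0,0,0.001,-0.0015,0]}}

```text
time: 18.85
tool_pos: [0.5528, -0.1646, 0.0555]
ee_rot: [-3.141, -0.0, 1.775]
wrist_force: [-0.0, 0.6, -0.4]
width: 0.0397
finger_force: 30.0
```

>>> {"method": "move_arm", "body": {"steps": [0,0,0,0,0,-0.0008,0,0,0,0,0,0,-0.0012,0,0,0,0,0,0,-0.0012,0]}}

```text
time: 19.15
tool_pos: [0.553, -0.1647, 0.0551]
ee_rot: [3.141, 0.0, 1.775]
wrist_force: [-1.7, 0.3, 2.4]
width: 0.0397
finger_force: 30.0
```

>>> {"method": "move_arm", "body": {"steps": [0,0,0,0,0,0,0.75,0,0,0,0,0,0,0.75,0,0,0,0,0,0,0.75,0,0,0,0,0,0,0.75,0,0,0,0,0,0.01,0.8,0,0,0,0,0,0.03,0.8,0,0,0,0,0,0.06,0.9,0,0,0,0,0,0.09,1,0,0,0,0,0,0.12,1,0,0,0,0,0,0.145,1,0,0,0,0,0,0.16,1]}}

```text
time: 20.25
tool_pos: [0.5538, -0.165, 0.2182]
ee_rot: [3.137, 0.003, 1.775]
wrist_force: [-0.2, -0.7, -0.1]
width: 0.0939
finger_force: 0.0
```

>>> {"method": "move_arm", "body": {"steps": [0,0,-0.13,0.001,0.02,0,1,0,0,-0.26,0.004,0.051,0,1,0,0,-0.39,0.007,0.085,0,1,0,0,-0.52,0.01,0.119,0,1,0,0,-0.65,0.013,0.153,0,1,0,0,-0.78,0.016,0.187,0,1,0,0,-0.91,0.019,0.221,0,1,0,0,-1.04,0.022,0.255,0,1,0,0,-1.17,0.025,0.289,0,1,0,0,-1.3,0.027,0.323,0,1,0,0,-1.43,0.028,0.347,0,1,0,0,-1.565,0.029,0.358,0,1]}}

```text
time: 21.45
tool_pos: [0.5813, 0.1957, 0.214]
ee_rot: [-3.141, 0.001, 0.207]
wrist_force: [1.0, 0.3, -0.4]
width: 0.0935
finger_force: 0.0
```

>>> {"method": "move_arm", "body": {"steps": [0,0,0,0,0,0,1,0,0,0,0,0,0,1]}}

```text
time: 21.65
tool_pos: [0.5817, 0.193, 0.2142]
ee_rot: [3.141, 0.001, 0.213]
wrist_force: [0.7, 0.7, 0.5]
width: 0.0937
finger_force: 0.0
```

```bash
cat > chk.py <<'E'
from h import *
import sys
np.set_printoptions(precision=4,suppress=True)
p,d,m=snap('top','t_'+sys.argv[1])
for t in sys.argv[2:]:
  for s in silhouettes('top',t)[:3]:
    k=s['pixels']; yy,xx=np.nonzero(k&(d>0)); Q=np.array([pt(m,(a,b),d[b,a]) for a,b in zip(xx,yy)])
    h=np.percentile(Q[:,2],97); T=Q[abs(Q[:,2]-h)<.004]; print(t,s['score'],s['uv'],h,(T.min(0)+T.max(0))[:2]/2,np.ptp(T,axis=0)[:2])
E
python3 chk.py 4 tube jar
```

```text
tube 0.72 [396.0, 236.6] 0.10722815289248414 [ 0.5401 -0.1039] [0.0235 0.022 ]
jar 0.82 [427.6, 228.5] 0.07926272005125176 [ 0.5533 -0.1644] [0.0387 0.0372]
jar 0.61 [223.0, 220.2] 0.065370842703758 [0.5737 0.1866] [0.0445 0.0534]
```

Tube and jar both stand in place, with tops at the right heights. Next is the canister.

>>> {"method": "move_arm", "body": {"steps": [0,0,0,0.0005,0,-0.03,1,0,0,0,0.0005,0,-0.06,1,0,0,0,0.0005,0,-0.09,1,0,0,0,0.0005,0,-0.11,1,0,0,0,0.0005,0,-0.122,1,0,0,0,0.0005,0,-0.126,1,0,0,0,0.0005,0,-0.127,1]}}

```text
time: 22.5
tool_pos: [0.5827, 0.193, 0.0879]
ee_rot: [3.141, -0.001, 0.21]
wrist_force: [-0.5, 0.3, -0.9]
width: 0.0941
finger_force: 0.0
```

>>> {"method": "move_arm", "body": {"steps": [0,0,0,0,0,0,0,0,0,0,0,0,0,0,0,0,0,0,0,0,0,0,0,0,0,0,0,0,0,0,0,0,0,0,0,0,0,0,0,0,0,0,0,0,0,0,0,0,0,0,0,0,0,0,0,0,0,0,0,0,0,0,0,0,0,0,0,0,0,0]}}

```text
time: 23.5
tool_pos: [0.5824, 0.1934, 0.0875]
ee_rot: [-3.142, 0.0, 0.21]
wrist_force: [-0.3, 0.8, 0.8]
width: 0.035
finger_force: 30.0
```

>>> {"method": "move_arm", "body": {"steps": [0,0,0,0,0,0.008,0,0,0,0,0,0,0.02,0,0,0,0,0,0,0.035,0,0,0,0,0,0,0.055,0,0,0,0,0,0,0.075,0,0,0,0,0,0,0.095,0,0,0,0,0,0,0.11,0,0,0,0,0,0,0.115,0]}}

```text
time: 24.3
tool_pos: [0.5835, 0.1935, 0.206]
ee_rot: [3.142, -0.005, 0.21]
wrist_force: [-0.4, 0.9, -2.4]
width: 0.0356
finger_force: 30.0
```

>>> {"method": "move_arm", "body": {"steps": [0,0,0.13,-0.001,-0.017,0,0,0,0,0.26,-0.002,-0.047,0,0,0,0,0.39,-0.004,-0.085,0,0,0,0,0.52,-0.005,-0.124,0,0,0,0,0.65,-0.007,-0.164,0,0,0,0,0.78,-0.009,-0.204,0,0,0,0,0.91,-0.011,-0.244,0,0,0,0,1.04,-0.012,-0.284,0,0,0,0,1.17,-0.014,-0.324,0,0,0,0,1.3,-0.015,-0.362,0,0,0,0,1.43,-0.0165,-0.396,0,0,0,0,1.565,-0.017,-0.418,0,0]}}

```text
time: 25.5
tool_pos: [0.5645, -0.2273, 0.2017]
ee_rot: [-3.14, -0.0, 1.778]
wrist_force: [0.4, 0.3, -2.0]
width: 0.0356
finger_force: 30.0
```

>>> {"method": "move_arm", "body": {"steps": [0,0,0,0,0,-0.01,0,0,0,0,0,0,-0.02,0,0,0,0,0,0,-0.03,0,0,0,0,0,0,-0.03,0,0,0,0,0,0,-0.03,0,0,0,0,0,0,-0.03,0]}}

```text
time: 26.1
tool_pos: [0.5658, -0.2241, 0.173]
ee_rot: [3.141, 0.001, 1.776]
wrist_force: [0.1, -0.0, -1.6]
width: 0.0357
finger_force: 30.0
```

>>> {"method": "move_arm", "body": {"steps": [0,0,0,-0.0005,-0.0005,-0.025,0,0,0,0,-0.0005,-0.0005,-0.055,0,0,0,0,-0.0005,-0.0005,-0.08,0,0,0,0,-0.0005,-0.0005,-0.098,0,0,0,0,-0.0005,-0.0005,-0.108,0,0,0,0,-0.0005,-0.0005,-0.113,0,0,0,0,-0.0005,-0.0005,-0.115,0,0,0,0,-0.0005,-0.0005,-0.116,0,0,0,0,-0.0005,-0.0005,-0.117,0,0,0,0,-0.0005,-0.0005,-0.117,0]}}

```text
time: 27.1
tool_pos: [0.5654, -0.2255, 0.0563]
ee_rot: [3.14, 0.001, 1.775]
wrist_force: [0.1, 0.1, -2.6]
width: 0.0353
finger_force: 30.0
```

>>> {"method": "move_arm", "body": {"steps": [0,0,0,0,0,-0.001,0,0,0,0,0,0,-0.0015,0,0,0,0,0,0,-0.0015,0]}}

```text
time: 27.4
tool_pos: [0.5648, -0.2252, 0.054]
ee_rot: [3.142, -0.0, 1.775]
wrist_force: [-0.3, -0.2, -1.7]
width: 0.0352
finger_force: 30.0
```

>>> {"method": "move_arm", "body": {"steps": [0,0,0,0,0,-0.0006,0,0,0,0,0,0,-0.0012,0,0,0,0,0,0,-0.0012,0]}}

```text
time: 27.7
tool_pos: [0.565, -0.2253, 0.0534]
ee_rot: [3.141, 0.0, 1.775]
wrist_force: [-2.0, 0.0, 2.2]
width: 0.0353
finger_force: 30.0
```

>>> {"method": "move_arm", "body": {"steps": [0,0,0,0,0,0,0.75,0,0,0,0,0,0,0.75,0,0,0,0,0,0,0.75,0,0,0,0,0,0,0.75,0,0,0,0,0,0.01,0.8,0,0,0,0,0,0.03,0.8,0,0,0,0,0,0.06,0.9,0,0,0,0,0,0.09,1,0,0,0,0,0,0.12,1,0,0,0,0,0,0.145,1,0,0,0,0,0,0.16,1]}}

```text
time: 28.8
tool_pos: [0.5657, -0.2256, 0.2166]
ee_rot: [3.138, 0.003, 1.775]
wrist_force: [-0.4, 0.8, 0.3]
width: 0.0942
finger_force: 0.0
```

>>> {"method": "move_arm", "body": {"steps": [0,0,-0.13,0.003,0.02,0,1,0,0,-0.26,0.01,0.055,0,1,0,0,-0.39,0.017,0.094,0,1,0,0,-0.52,0.024,0.134,0,1,0,0,-0.65,0.032,0.176,0,1,0,0,-0.78,0.04,0.218,0,1,0,0,-0.91,0.048,0.26,0,1,0,0,-1.04,0.055,0.302,0,1,0,0,-1.17,0.063,0.344,0,1,0,0,-1.3,0.07,0.384,0,1,0,0,-1.43,0.075,0.414,0,1,0,0,-1.565,0.078,0.431,0,1]}}

```text
time: 30.0
tool_pos: [0.6425, 0.2087, 0.212]
ee_rot: [-3.141, 0.001, 0.207]
wrist_force: [-0.2, -0.0, -0.7]
width: 0.0938
finger_force: 0.0
```

>>> {"method": "move_arm", "body": {"steps": [0,0,0,0,0,0,1,0,0,0,0,0,0,1]}}

```text
time: 30.2
tool_pos: [0.6427, 0.2055, 0.2123]
ee_rot: [3.141, 0.001, 0.213]
wrist_force: [-0.4, -0.1, -0.2]
width: 0.0937
finger_force: 0.0
```

```bash
python3 chk.py 5 jar canister
```

```text
jar 0.7 [427.4, 228.9] 0.07918963168054452 [ 0.5534 -0.1637] [0.0387 0.0392]
canister 0.8 [464.3, 224.0] 0.08617402008134616 [ 0.5648 -0.225 ] [0.0148 0.0185]
canister 0.52 [216.7, 181.7] 0.06505344775753112 [0.645 0.195] [0.0636 0.046 ]
```

Canister seated (top 0.086 m). Next is the flask, by the neck.

>>> {"method": "move_arm", "body": {"steps": [0,0,0,0,0,-0.03,1,0,0,0,0,0,-0.06,1,0,0,0,0,0,-0.09,1,0,0,0,0,0,-0.108,1,0,0,0,0,0,-0.115,1,0,0,0,0,0,-0.117,1,0,0,0,0,0,-0.117,1]}}

```text
time: 31.05
tool_pos: [0.6436, 0.2054, 0.097]
ee_rot: [3.141, -0.002, 0.209]
wrist_force: [0.6, 0.6, 0.7]
width: 0.0943
finger_force: 0.0
```

>>> {"method": "move_arm", "body": {"steps": [0,0,0,0,0,0,0,0,0,0,0,0,0,0,0,0,0,0,0,0,0,0,0,0,0,0,0,0,0,0,0,0,0,0,0,0,0,0,0,0,0,0,0,0,0,0,0,0,0,0,0,0,0,0,0,0,0,0,0,0,0,0,0,0,0,0,0,0,0,0,0,0,0,0,0,0,0,0,0,0,0,0,0,0]}}

```text
time: 32.25
tool_pos: [0.6429, 0.2058, 0.0957]
ee_rot: [3.142, 0.0, 0.21]
wrist_force: [0.2, 0.3, 0.2]
width: 0.0234
finger_force: 29.5
```

>>> {"method": "move_arm", "body": {"steps": [0,0,0,0,0,0.008,0,0,0,0,0,0,0.02,0,0,0,0,0,0,0.035,0,0,0,0,0,0,0.055,0,0,0,0,0,0,0.075,0,0,0,0,0,0,0.095,0,0,0,0,0,0,0.11,0,0,0,0,0,0,0.115,0]}}

```text
time: 33.05
tool_pos: [0.644, 0.206, 0.2147]
ee_rot: [3.142, -0.006, 0.21]
wrist_force: [0.7, -0.3, -0.5]
width: 0.0239
finger_force: 29.5
```

>>> {"method": "move_arm", "body": {"steps": [0,0,0.13,-0.002,-0.017,0,0,0,0,0.26,-0.007,-0.05,0,0,0,0,0.39,-0.012,-0.09,0,0,0,0,0.52,-0.018,-0.132,0,0,0,0,0.65,-0.024,-0.174,0,0,0,0,0.78,-0.03,-0.216,0,0,0,0,0.91,-0.035,-0.258,0,0,0,0,1.04,-0.041,-0.3,0,0,0,0,1.17,-0.047,-0.342,0,0,0,0,1.3,-0.052,-0.384,0,0,0,0,1.43,-0.057,-0.424,0,0,0,0,1.565,-0.061,-0.46,0,0]}}

```text
time: 34.25
tool_pos: [0.581, -0.2561, 0.2103]
ee_rot: [-3.141, -0.001, 1.779]
wrist_force: [0.9, 0.4, -1.4]
width: 0.0235
finger_force: 29.5
```

>>> {"method": "move_arm", "body": {"steps": [0,0,0,-0.003,-0.02,0,0,0,0,0,-0.0045,-0.031,-0.01,0,0,0,0,-0.0045,-0.031,-0.02,0,0,0,0,-0.0045,-0.031,-0.03,0,0,0,0,-0.0045,-0.031,-0.03,0,0,0,0,-0.0045,-0.031,-0.03,0]}}

```text
time: 34.85
tool_pos: [0.5775, -0.2836, 0.1801]
ee_rot: [-3.141, -0.001, 1.776]
wrist_force: [-0.5, -0.0, -1.0]
width: 0.0236
finger_force: 29.5
```

>>> {"method": "move_arm", "body": {"steps": [0,0,0,0,-0.001,-0.025,0,0,0,0,0,-0.001,-0.055,0,0,0,0,0,-0.001,-0.08,0,0,0,0,0,-0.001,-0.098,0,0,0,0,0,-0.001,-0.108,0,0,0,0,0,-0.001,-0.113,0,0,0,0,0,-0.001,-0.115,0,0,0,0,0,-0.001,-0.116,0,0,0,0,0,-0.001,-0.116,0,0,0,0,0,-0.001,-0.116,0]}}

```text
time: 35.85
tool_pos: [0.5779, -0.2865, 0.0658]
ee_rot: [3.14, 0.001, 1.775]
wrist_force: [0.7, 0.4, -1.2]
width: 0.0238
finger_force: 29.5
```

>>> {"method": "move_arm", "body": {"steps": [0,0,0,0,0,-0.001,0,0,0,0,0,0,-0.0015,0,0,0,0,0,0,-0.0015,0]}}

```text
time: 36.15
tool_pos: [0.5773, -0.2862, 0.0633]
ee_rot: [3.142, -0.0, 1.775]
wrist_force: [0.3, -0.6, -0.5]
width: 0.0236
finger_force: 29.5
```

>>> {"method": "move_arm", "body": {"steps": [0,0,0,0,0,-0.001,0,0,0,0,0,0,-0.001,0,0,0,0,0,0,-0.001,0]}}

```text
time: 36.45
tool_pos: [0.5774, -0.2862, 0.0622]
ee_rot: [3.142, -0.0, 1.775]
wrist_force: [-0.5, 0.3, -0.7]
width: 0.0234
finger_force: 29.5
```

>>> {"method": "move_arm", "body": {"steps": [0,0,0,0,0,-0.0008,0,0,0,0,0,0,-0.0012,0,0,0,0,0,0,-0.0012,0]}}

```text
time: 36.75
tool_pos: [0.5775, -0.2863, 0.0617]
ee_rot: [3.141, 0.0, 1.775]
wrist_force: [-0.6, 0.4, 2.1]
width: 0.0238
finger_force: 29.5
```

>>> {"method": "move_arm", "body": {"steps": [0,0,0,0,0,0,0.75,0,0,0,0,0,0,0.75,0,0,0,0,0,0,0.75,0,0,0,0,0,0,0.75,0,0,0,0,0,0.01,0.8,0,0,0,0,0,0.03,0.8,0,0,0,0,0,0.06,0.9,0,0,0,0,0,0.09,1,0,0,0,0,0,0.12,1,0,0,0,0,0,0.15,1,0,0,0,0,0,0.175,1,0,0,0,0,0,0.19,1]}}

```text
time: 37.95
tool_pos: [0.578, -0.2866, 0.2551]
ee_rot: [3.138, 0.004, 1.775]
wrist_force: [-0.6, -0.4, 0.3]
width: 0.0939
finger_force: 0.0
```

>>> {"method": "move_arm", "body": {"steps": [0,0,0,-0.02,0,0,1,0,0,0,-0.05,0,0,1,0,0,0,-0.08,0,0,1,0,0,0,-0.11,0,0,1,0,0,0,-0.14,0,0,1,0,0,0,-0.17,0,0,1,0,0,0,-0.2,0,0,1,0,0,0,-0.22,0,0,1,0,0,0,-0.22,0,0,1]}}

```text
time: 38.85
tool_pos: [0.3557, -0.2862, 0.2516]
ee_rot: [3.141, 0.001, 1.772]
wrist_force: [-0.2, -0.9, -0.0]
width: 0.0941
finger_force: 0.0
```

```bash
python3 chk.py 6 tube jar canister flask; python3 - <<'E'
from h import *
p,d,m=snap('scene'); t=cv2.imread('pics/t_6.png')[:,:,::-1]
cv2.imwrite('pics/fin.png',np.vstack([cv2.resize(t[180:280,330:540],(630,300)),cv2.resize(p[200:320,80:300],(630,300))])[:,:,::-1])
E
```

```text
tube 0.66 [397.0, 236.3] 0.10697340724641312 [ 0.54   -0.1033] [0.0204 0.0206]
jar 0.67 [428.2, 231.5] 0.07920145515444854 [ 0.5525 -0.1637] [0.0371 0.039 ]
canister 0.91 [124.6, 267.7] 0.07954842596021121 [0.4882 0.3343] [0.0174 0.0171]
canister 0.68 [464.7, 226.7] 0.08662838572980314 [ 0.5649 -0.2248] [0.0145 0.017 ]
canister 0.55 [430.2, 230.8] 0.07931375128115767 [ 0.5525 -0.1629] [0.0371 0.0373]
flask 0.85 [494.1, 218.4] 0.09485707514716167 [ 0.5766 -0.2848] [0.0194 0.0212]
```

View pics/fin.png

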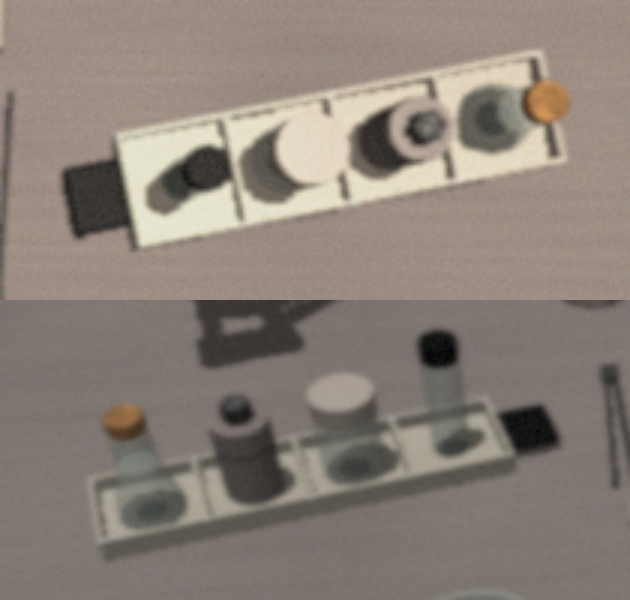

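All four stand upright in their bays. From the tongue at crop (95,195), they run tube (208,167), jar (312,150), canister (425,127), flask (546,100).

```bash
python3 -c "
from bench import *
print(close_job())"
```

```text
the job is handed in; nothing more can be done
None
```

All four vessels stand upright in the cooling tray, in order from the tongue (tube, jar, canister, flask), each within about 2 mm of its bay centre in the last pictures; the job was handed in at about 39 s.

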